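# Square up a sprung frame corner and hold it

## Task

Take the wooden assembly square by its handle and press it, flat on the mat, into the inside corner of the aluminium frame until its short leg is flush along the fixed bar and its long leg is flush along the hinged bar, which leans in on a spring and has to be pushed back until it stops, square to the fixed bar. Finish still gripping the square and pressing it firmly against both bars, so that the corner stays square; do not ram the bars, and leave the loose cooling parts round about where they are.

Things in the scene. Friction and masses are not known exactly. Their poses are not given: they have to be found in the camera images.
- square: Loose wooden L-shaped square on 2 mm slick nylon glides, 0.2 to 0.45 kg. Origin: outer corner of the L (notched 6 mm there) at mat level, z up. Short leg along +x to 120 mm, outer face at y = 0; long leg along +y to 160 mm, outer face at x = 0. Legs 20 mm wide, top at 22 mm. An equally high diagonal brace joins them inside, from (104,12) to (12,104) mm; a rib handle stands on it.
- handle (a point): Point to grip on the square's rib handle, at (57.5, 57.5, 45) mm in the square's frame, same axes. The rib is 60 mm long (along the square's (1,-1,0)) and 16 mm thick (along its (1,1,0): the fingers close along this); its top is 64 mm above the mat. Brace and legs lie below 22 mm.
- plate: Fixed aluminium bar, 20 x 20 mm profile, screwed down. Origin: the frame's inside corner at mat level, z up. The bar runs along its x from -20 to 220 mm; its inner face, for the square's short leg, is the plane y = 0; the work side is +y. When the square is seated its origin and axes agree with this frame. Wood rubs on the bars with friction about 0.6.
- stud (a joint): Lean (rad) of the hinged 20 x 20 mm bar, 190 mm long, on a vertical pin at the plate's origin. 0: square to the plate, inner face at plate x = 0, along +y, at a hard stop. Positive: free end leans in towards plate +x (0.12 to 0.2 at the start). A spring with friction pushes it in, back to about 0.1 if released; 2 to 3 N at the tip of the square's long leg push it out.
- stud_end (a point): Free end of the hinged bar: the inner edge of its top, 190 mm from the hinge pin, 20 mm above the mat.
- heatsink: Loose square finned heat sink, 60 x 60 x 62 mm high, 0.35 kg, origin at the centre of its underside. To be left alone.
- cooler: Loose round processor cooler, 84 mm across and 62 mm high, 0.4 kg, origin at the centre of its underside. To be left alone.
- spindle: Loose turned steel drive spindle, 60 mm across and 55 mm high, 0.3 kg, origin at the centre of its underside. To be left alone.
Things that resemble listed ones, but are neither listed nor needed, are in the scene too. Of the things shaped like the square, the wooden one is meant.

How it is judged (in metres and radians):
At the end, for the whole second after the job is handed in: Gripped square flat on the mat (underside below 8 mm, tilt under 0.06 rad), at rest, its outer corner within 4 mm of the frame's inside corner, parallel to the fixed bar and the hinged bar square within 0.026 rad (1.5 deg), pressing each bar with over 2 N; fingers still on it (contact force between square and stud_c0 above 2 N and contact force between square and plate_c0 above 2 N and contact force between the fingers and square above 2 N and horizontal distance between square and plate below 0.004 m and height (world z) of square below 0.008 m and angle between square's own z axis and vertical below 0.06 rad and angle between the x axis of square and the x axis of plate, either way round below 0.026 rad and value of joint stud below 0.026 rad and linear speed of square below 0.01 m/s); the arm keeps its last pose, push and grip.
It fails at once if a bar is rammed (more than 70 N) (contact force between square and plate_c0 above 70 N or contact force between square and stud_c0 above 70 N).
It fails at once if a loose cooling part is shoved or tipped (15 mm or 0.3 rad) (distance of any of heatsink, cooler, spindle from where it was at the start of the episode above 0.015 m or angle between any of heatsink, cooler, spindle's own z axis and vertical above 0.3 rad).
It also fails if it takes over 45 s, if anything falls off the work surface, if the arm or the gripper's body presses on something with over 40 N, if the wrist force passes 120 N, or if a joint passes its speed limit or range.

## Robot

A 7-joint arm with a two-finger parallel gripper is mounted at the origin on the work surface. World frame = base frame: x ahead of the robot, y to its left, z up, the work surface at z = 0. Lengths are in mm, angles in rad, forces in N, time in s.
With the tool pointing down it reaches from about 350 to 900 mm from the base axis. Payload 19.9 kg.
Tool frame: the origin (TCP) lies at the very end of the fingers, on their centre line; the grasp point (between the pads) lies 19 mm behind it (manip.hold_point_z is the distance from the TCP to the grasp point, in mm); z points along the fingers, y is the direction in which the jaws open and shut (so a half turn about z gives the same grasp; the last joint's range is limited). The gripper opens to 94 mm and grips with 3 to 60 N. Pads are 16 mm wide; open, the fingers measure 119 mm over their backs; the gripper's body (75 mm by 177 mm) begins 78 mm behind the grasp point.
Start: joints at [1.117, 0.417, -0.01, 1.614, 0.005, 1.111, -0.053], TCP at [250.153, -572.732, 205.425] pointing down, gripper open.
Joint ranges: [-2.81, 2.81], [-0.39, 2.02], [-1.27, 1.25], [0.06, 2.57], [-1.19, 4.33], [0.19, 2], [-2.82, 2.82]. Speed limits (rad/s): [1.89, 1.89, 2.39, 2.39, 3.01, 3.01, 3.01].

## Interface

Orientations are given as a 3x3 rotation matrix whose columns are the frame's x, y, z axes.
In Python, from bench import manip gives the robot as it stands.
- The arm moves only by the shell command python3 -m jog 'ROWS'. ROWS is JSON, one flat list of numbers, 5 for each row, row after row: the finger opening in cm, from 0 to 9.4, then the shift along the tool's x, y, z in cm, then the turn about the tool's z in degrees. In form: [gripper, dx, dy, dz, roll, gripper, dx, dy, dz, roll, ...]. A call has 1 to 8 rows; each row shifts and turns the commanded pose from where the row before left it, along the tool's axes as they then stand; what a row does not reach is not made up. A row lasts 1/10 s, in which the tool goes at most 50 mm and 8.59 degrees, less where a joint would pass 70% of its speed; a pose out of reach is approached as far as the arm can. A call with a gripper value outside its range is refused whole. The fingers move at their own pace and stop on an object; the grip force is fixed at half the most. Time passes only in rows, so rows that do not move let the fingers close. It gives the time, the measured TCP pose, the force and the opening at its end, in the units of the state.
- manip.get_obs(): the state, without advancing time (a new reading comes with each control period).
- manip.snapshot(name): name is "scene" or "side" or "wrist"; returns a dict with "pixels" (480x640x3 uint8, red, green, blue), "camera_matrix" (3x3 intrinsics, pixels), "extrinsics" (4x4, takes a point from world to camera coordinates). Camera axes: x right, y down, z forward; pixel columns grow to the right and rows downward; lengths in mm; the calibration is good to about 2 mm. The wrist camera is an equidistant fisheye: a pixel r from the principal point sees the ray r / f radians off the axis. A picture is of the moment at which its call begins. There is no depth.
- manip.close_job(): hands the job in, once; it reports no verdict.
Trained networks look in a picture, given as the dict that the camera call returned (one of the last four; its "shot" number tells which), for a name from the list of things; names that differ only in an ending like _2 or _b are one class to them, and where a whole thing is asked for, a point or a joint stands for the part that bears it (a point fixed in the world has none). Each returns a list of dicts, best first, with "confidence" (0 to 1); they miss things now and then, are a little off and sometimes report something else, mostly with a low value. They report only what shows in the picture. A call takes as long as a camera call. They do not tell look-alikes from the thing itself.
- manip.masks_of(picture, query): "mask" (480x640 bool, what is visible of it) and "pixel" ([column, row] in pixels, amid what is visible of it).
The state is a dict: "clock": time; "joint_positions": joint angles; "dq": joint speeds; "effort": joint torques, N m; "tool_pos": TCP position; "orientation": TCP orientation; "force": force on the tool from outside, world axes, zero at the start; "torque": the same for the moment, N m; "finger_gap": finger opening in mm.
Only numpy, scipy, OpenCV 4.12 (cv2) and the standard library are available. Lean on these libraries where they do the work, as an engineer would, in place of code of your own. Each camera call takes 0.05 s, during which the arm holds its last target. There are 200 camera calls.

## Working session

There is one attempt and no reset: what is moved stays moved. The work goes in short steps, Python scripts to look and compute and a shell command to move; the robot and the scene stay as the last step left them, time stands still between calls to the robot, and variables do not carry over. Pictures are saved under pics/ and viewed, about 8 in all and at most 12, crops included, and the job is handed in when it is done.

```bash
mkdir -p pics; cat > h.py <<'E'
import numpy as np, cv2
from bench import manip
def save(p,n): cv2.imwrite(f'pics/{n}.png',p['pixels'][:,:,::-1])
def ray(p,px,z):
    """pixel -> world at height z (pinhole)"""
    K=np.array(p['camera_matrix']);E=np.array(p['extrinsics'])
    d=E[:3,:3].T@np.linalg.solve(K,[px[0],px[1],1]); c=-E[:3,:3].T@E[:3,3]
    return c+d*(z-c[2])/d[2]
def proj(p,X):
    K=np.array(p['camera_matrix']);E=np.array(p['extrinsics'])
    q=K@(E[:3,:3]@np.array(X,float)+E[:3,3]); return q[:2]/q[2]
E
python3 - <<'E'
from h import *
for n in ['scene','side']:
    p=manip.snapshot(n); save(p,n+'1')
    for q in ['square','handle','plate','stud','heatsink','cooler','spindle']:
        for m in manip.masks_of(p,q)[:4]: print(n,q,round(m['confidence'],2),m['pixel'],m['mask'].sum(),ray(p,m['pixel'],20).round())
p=manip.snapshot('wrist');save(p,'wrist1')
print(manip.get_obs())
E
```

```text
scene square 0.96 [233.1, 181.8] 911 [ 298. -284.   20.]
scene square 0.93 [465.8, 205.6] 1232 [307. 368.  20.]
scene square 0.76 [415.1, 256.2] 1589 [497. 231.  20.]
scene handle 0.95 [468.3, 204.7] 1275 [302. 375.  20.]
scene handle 0.79 [418.5, 255.0] 1457 [492. 239.  20.]
scene handle 0.55 [237.0, 183.1] 947 [ 302. -272.   20.]
scene handle 0.34 [268.0, 257.2] 614 [ 548. -131.   20.]
scene plate 0.59 [275.9, 292.3] 1966 [645. -92.  20.]
scene stud 0.79 [270.9, 256.3] 653 [ 544. -124.   20.]
scene heatsink 0.87 [162.9, 239.3] 953 [ 527. -410.   20.]
scene cooler 0.73 [420.5, 341.3] 1452 [725. 241.  20.]
scene spindle 0.88 [172.1, 312.4] 742 [ 728. -315.   20.]
side square 0.9 [360.7, 414.5] 2475 [296. 390.  20.]
side square 0.86 [289.9, 329.0] 2017 [488. 229.  20.]
side square 0.76 [412.0, 216.3] 1090 [ 307. -271.   20.]
side handle 0.89 [409.8, 215.4] 1143 [ 313. -274.   20.]
side handle 0.88 [357.3, 416.0] 2527 [301. 395.  20.]
side handle 0.62 [288.0, 328.9] 2036 [492. 230.  20.]
side plate 0.79 [282.5, 234.5] 1479 [625. -92.  20.]
side stud 0.75 [319.8, 237.2] 642 [ 525. -107.
[... 313 characters left out ...]
 ]), 'dq': array([ 3.38408391e-04, -2.78261445e-04,  7.66862995e-05, -1.32505866e-03,
       -1.13162069e-03, -1.43189228e-03,  1.01225497e-03]), 'effort': array([-1.14251889e-03, -8.50994539e+01,  6.37658536e-01, -4.26278794e+01,
       -4.88380564e-02,  1.33427553e-02, -2.82235197e-05]), 'tool_pos': array([ 250.14289261, -572.71241318,  205.39759705]), 'orientation': array([[ 9.16399187e-01,  4.00265563e-01, -9.18126858e-05],
       [ 4.00265572e-01, -9.16399180e-01,  1.20473330e-04],
       [-3.59157449e-05, -1.47151118e-04, -9.99999989e-01]]), 'force': array([ 0.6179587 , -0.11120534, -0.43764919]), 'torque': array([ 0.01441849, -0.01203364,  0.00364931]), 'finger_gap': 94.0224236807933}
```

View pics/scene1.png

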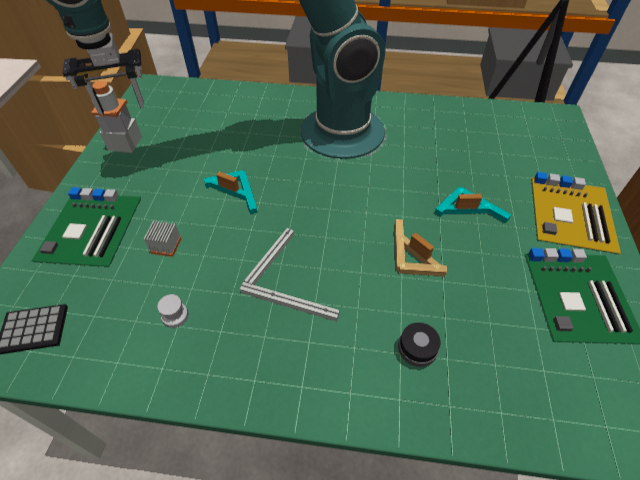

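View pics/side1.png

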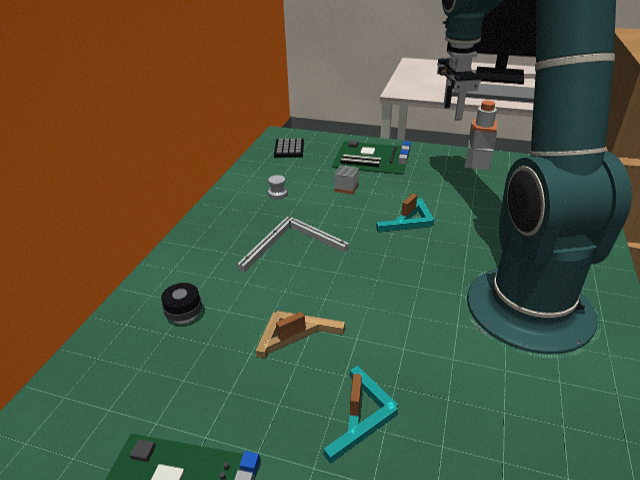

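The scene shows three look-alikes: a teal square at (233,182), a second teal one at (466,206), and the wooden one at (415,256), which is the one meant. The frame's corner is near (245,288). The fixed bar runs to (337,314) and the hinged bar to (292,232). Next I fit poses to the silhouettes and check the fit in one crop.

```bash
cat > fit.py <<'E'
from h import *
from scipy.optimize import minimize
def box(pts,z0,z1): return np.array([[x,y,z] for z in (z0,z1) for x,y in pts],float)
u=np.array([1,-1])/2**.5; v=np.array([1,1])/2**.5; c=np.array([57.5,57.5])
SQ=[box([(6,0),(120,0),(120,20),(0,20),(0,6)],2,22),box([(0,6),(20,6),(20,160),(0,160)],2,22),
    box([(104-7,12-7),(104+7,12+7),(12+7,104+7),(12-7,104-7)],2,22),
    box([c+a*30*u+b*8*v for a,b in((1,1),(1,-1),(-1,-1),(-1,1))],22,64)]
PL=[box([(-20,0),(220,0),(220,-20),(-20,-20)],0,20)]
def stud(l):
    d=np.array([np.sin(l),np.cos(l)]);n=np.array([-d[1],d[0]])
    return box([d*0,d*190,d*190+20*n,20*n],0,20)
def place(parts,x,y,t):
    R=np.array([[np.cos(t),-np.sin(t),0],[np.sin(t),np.cos(t),0],[0,0,1]])
    return [p@R.T+[x,y,0] for p in parts]
S=4
def proj_any(p,P):
    K=np.array(p['camera_matrix']);E=np.array(p['extrinsics']);q=P@E[:3,:3].T+E[:3,3]
    if p.get('fish'):
        r=np.hypot(q[:,0],q[:,1]);th=np.arctan2(r,q[:,2]);q=np.c_[q[:,:2]/r[:,None]*th[:,None],np.ones(len(q))]
    q=q@K.T;return q[:,:2]/q[:,2:]
def render(p,parts):
    m=np.zeros((480*S,640*S),np.uint8)
    for P in parts:
        q=(proj_any(p,P)+.5)*S-.5
        cv2.fillConvexPoly(m,cv2.convexHull(np.round(q*16).astype(np.int32)),255,shift=4)
    return cv2.resize(m,(640,480),interpolation=cv2.INTER_AREA)/255.
def fit(pics,masks,model,x0,steps):
    def cost(x): 
        return sum(np.abs(render(p,model(x))-m).sum()/m.sum() for p,m in zip(pics,masks))
    best=None
    x=np.array(x0,float)
    for k in (1,.4,.15):
        sim=np.vstack([x,x+np.diag(np.array(steps)*k)])
        r=minimize(cost,x,method='Nelder-Mead',options=dict(initial_simplex=sim,maxiter=250,xatol=.02,fatol=1e-4)); x=r.x
    return x,r.fun
sqm=lambda x: place(SQ,*x[:2],x[2])
frm=lambda x: place(PL+[stud(x[3])],*x[:3])
def near(px,m,pad=12):
    k=cv2.dilate(m.astype(np.uint8),np.ones((pad,pad)))>0;return k
def woodmask(p,m):
    h=cv2.cvtColor(p['pixels'],cv2.COLOR_RGB2HSV);return (near(p,m)&((h[...,0]<28)&(h[...,1]>60))).astype(float)
def greymask(p,m):
    h=cv2.cvtColor(p['pixels'],cv2.COLOR_RGB2HSV);return (near(p,m)&(h[...,1]<75)).astype(float)
def overlay(p,parts,col=(255,0,0)):
    im=p['pixels'].copy()
    for P in parts:
        cv2.polylines(im,[cv2.convexHull(np.round(proj_any(p,P)*16).astype(np.int32))],True,col,1,cv2.LINE_AA,shift=4)
    p['pixels']=im
E
cat > a.py <<'E'
from fit import *
pics=[];sm=[];fm=[]
for n in ['scene','side']:
    p=manip.snapshot(n);pics.append(p)
    c=[m for m in manip.masks_of(p,'square') if np.hypot(*(ray(p,m['pixel'],20)[:2]-[492,230]))<40][0]['mask']
    sm.append(woodmask(p,c))
    f=manip.masks_of(p,'plate')[0]['mask']|manip.masks_of(p,'stud')[0]['mask']
    fm.append(greymask(p,f)); print(n,c.sum(),sm[-1].sum(),f.sum(),fm[-1].sum())
o=ray(pics[0],(400,270),20); a=ray(pics[0],(445,268),20)-o
s0=[o[0],o[1],np.arctan2(a[1],a[0])]
o=ray(pics[0],(243,290),20); a=ray(pics[0],(337,316),20)-o
f0=[o[0],o[1],np.arctan2(a[1],a[0]),.15]
S_=[fit(pics,sm,sqm,s0,[10,10,.1])]+[fit(pics[i:i+1],sm[i:i+1],sqm,s0,[10,10,.1]) for i in (0,1)]
F_=[fit(pics,fm,frm,f0,[10,10,.1,.05])]+[fit(pics[i:i+1],fm[i:i+1],frm,f0,[10,10,.1,.05]) for i in (0,1)]
for r in S_+F_: print(r[0].round(3),round(r[1],3))
out=[]
for p in pics: overlay(p,sqm(S_[0][0]),(255,0,0));overlay(p,frm(F_[0][0]),(0,0,255))
a=cv2.resize(pics[0]['pixels'][200:340,220:460],(800,467),interpolation=cv2.INTER_CUBIC)
cv2.imwrite('pics/ov1.png',a[:,:,::-1])
E
python3 a.py
```

```text
scene 1503 1529.0 1888 1966.0
side 1998 1966.0 1333 1452.0
[541.194 185.81    1.618] 0.173
[540.369 185.951   1.619] 0.076
[541.966 184.409   1.619] 0.08
[ 6.29140e+02 -1.57422e+02  1.37700e+00  2.00000e-01] 0.139
[ 6.28440e+02 -1.56552e+02  1.37600e+00  1.98000e-01] 0.044
[ 6.30085e+02 -1.58986e+02  1.37100e+00  1.93000e-01] 0.049
```

View pics/ov1.png

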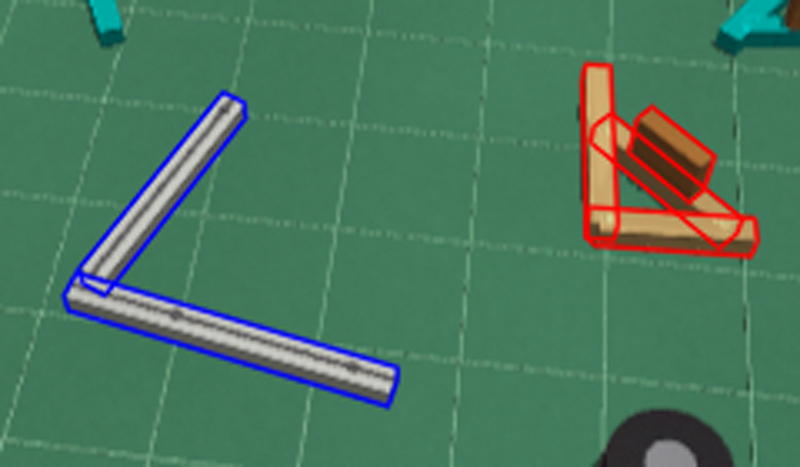

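```bash
python3 -m jog '[9.4,2.7,-3.26,0,0,9.4,2.7,-3.26,0,0,9.4,2.7,-3.26,0,0,9.4,2.7,-3.26,0,0,9.4,2.7,-3.26,0,0,9.4,2.7,-3.26,0,0,9.4,2.7,-3.26,0,0,9.4,2.7,-3.26,0,0]'
python3 -m jog '[9.4,2.7,-3.26,0,0,9.4,2.7,-3.26,0,0,9.4,2.7,-3.26,0,0,9.4,2.7,-3.26,0,0,9.4,2.7,-3.26,0,0,9.4,2.7,-3.26,0,0,9.4,2.7,-3.26,0,0,9.4,2.7,-3.26,0,0]'
python3 -m jog '[9.4,2.7,-3.3,0,-8,9.4,0,0,0,-8,9.4,0,0,0,-8,9.4,0,0,0,0]'
```

```text
clock: 2.05
tool_pos: [343.9, -245.7, 205.6]
orientation: [[0.916, 0.4, 0.0], [0.4, -0.916, -0.0], [0.0, 0.001, -1.0]]
force: [1.1, 0.2, 0.1]
finger_gap: 94.0
clock: 2.85
tool_pos: [437.6, 79.9, 205.8]
orientation: [[0.916, 0.4, 0.001], [0.4, -0.916, -0.0], [0.001, 0.0, -1.0]]
force: [0.2, -0.0, 1.1]
finger_gap: 94.3
clock: 3.25
tool_pos: [448.8, 119.4, 205.4]
orientation: [[0.672, 0.74, -0.0], [0.74, -0.672, 0.0], [0.0, -0.0, -1.0]]
force: [0.2, -0.1, -0.2]
finger_gap: 94.0
```

```bash
python3 -m jog '[9.4,2.8,-1.4,0,0,9.4,2.8,-1.4,0,0,9.4,2.8,-1.5,0,0,9.4,2.7,-1.4,0,0,9.4,0,0,2,0,9.4,0,0,0,0]'
cat > w.py <<'E'
from fit import *
p=manip.snapshot('wrist');p['fish']=1
m=manip.masks_of(p,'square'); print([(x['confidence'],x['pixel'],x['mask'].sum()) for x in m])
wm=woodmask(p,m[0]['mask'])
for lab,mm in (('wood',wm),('net',m[0]['mask'].astype(float))):
    r=fit([p],[mm],sqm,[541,185.5,1.619],[5,5,.05]); print(lab,r[0].round(3),r[1])
x=r[0];t=x[2];h=[x[0]+57.5*(np.cos(t)-np.sin(t)),x[1]+57.5*(np.cos(t)+np.sin(t))]
print('handle',h,'tcp',manip.get_obs()['tool_pos'],p['camera_matrix'],np.array(p['extrinsics']).round(2))
overlay(p,sqm(x));save(p,'wrist2')
E
python3 w.py
```

```text
clock: 3.85
tool_pos: [480.6, 239.4, 183.6]
orientation: [[0.677, 0.736, -0.003], [0.736, -0.677, -0.001], [-0.003, -0.002, -1.0]]
force: [-0.1, -0.7, -0.7]
finger_gap: 93.8
[(0.92, [101.4, 257.1], np.int64(7305)), (0.85, [320.6, 231.5], np.int64(7928))]
wood [  627.235 -1078.533     8.969] 1.0
net [  627.235 -1078.533     8.969] 1.0
handle [np.float64(550.2895614593375), np.float64(-1104.838168124998)] tcp [481.45968927 238.96628233 185.60682819] [[371.64829954   0.         313.81016182]
 [  0.         371.64829954 242.76705244]
 [  0.           0.           1.        ]] [[ 7.4000e-01 -6.8000e-01 -0.0000e+00 -1.8973e+02]
 [-6.6000e-01 -7.2000e-01  2.3000e-01  4.6855e+02]
 [-1.6000e-01 -1.7000e-01 -9.7000e-01  4.8556e+02]
 [ 0.0000e+00  0.0000e+00  0.0000e+00  1.0000e+00]]
```

View pics/wrist2.png

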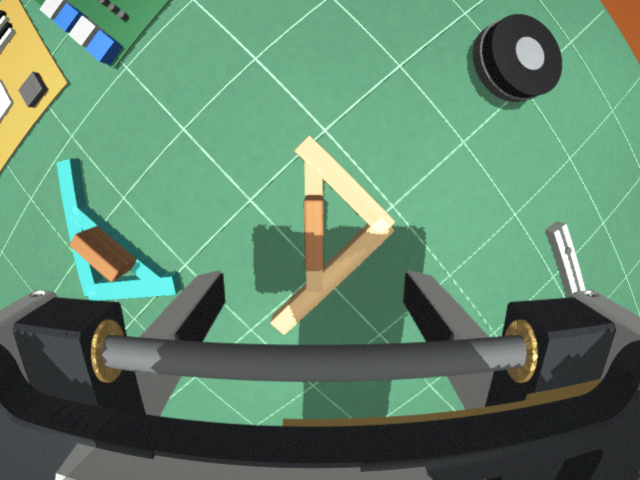

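The wrist view shows the wooden square at about (320,231), with its rib between the fingers; the fit locked on to the teal one at (101,257). I refit on the wooden mask.

```bash
sed -i "s/^wm=/m.sort(key=lambda x:abs(x['pixel'][0]-320)); wm=/; s/^overlay.*//" w.py; python3 w.py
```

```text
[(0.85, [318.7, 232.4], np.int64(7795)), (0.71, [97.1, 257.5], np.int64(7045))]
wood [541.058 186.83    1.623] 0.2554379045487117
net [541.061 187.006   1.624] 0.07344778578525701
handle [np.float64(480.6100883159456), np.float64(241.39545116398773)] tcp [481.95872543 239.01430598 186.27663494] [[371.64829954   0.         313.81016182]
 [  0.         371.64829954 242.76705244]
 [  0.           0.           1.        ]] [[ 7.4000e-01 -6.8000e-01 -0.0000e+00 -1.9102e+02]
 [-6.6000e-01 -7.2000e-01  2.3000e-01  4.6892e+02]
 [-1.6000e-01 -1.7000e-01 -9.7000e-01  4.8646e+02]
 [ 0.0000e+00  0.0000e+00  0.0000e+00  1.0000e+00]]
```

```bash
python3 -m jog '[9.4,0.06,-0.23,3.5,0,9.4,0,0,3.5,0,9.4,0,0,3.5,0,9.4,0,0,3,0,9.4,0,0,2,0,9.4,0,0,0,0,9.4,0,0,0,0]'; python3 w.py|grep handle
```

```text
clock: 4.75
tool_pos: [480.8, 241.6, 31.5]
orientation: [[0.675, 0.738, 0.001], [0.738, -0.675, 0.0], [0.001, 0.0, -1.0]]
force: [0.3, 0.0, -0.2]
finger_gap: 93.8
handle [np.float64(480.89900212586224), np.float64(241.2225725716376)] tcp [481.2025005  241.8430814   32.05108993] [[371.64829954   0.         313.81016182]
```

Aligned. Lower 3 mm and close.

```bash
python3 -m jog '[9.4,0,0,0.3,0,0,0,0,0,0,0,0,0,0,0,0,0,0,0,0,0,0,0,0,0,0,0,0,0,0,0,0,0,0,0,0,0,0,0,0]'; python3 -m jog '[0,0,0,0,0,0,0,0,0,0,0,0,0,0,0]'
```

```text
clock: 5.65
tool_pos: [480.2, 241.6, 27.4]
orientation: [[0.674, 0.738, -0.0], [0.738, -0.674, 0.0], [-0.0, -0.0, -1.0]]
force: [-0.6, 0.5, 0.2]
finger_gap: 41.6
clock: 5.95
tool_pos: [480.3, 241.6, 27.5]
orientation: [[0.674, 0.738, -0.0], [0.738, -0.674, 0.0], [-0.0, -0.0, -1.0]]
force: [0.8, -0.6, 0.5]
finger_gap: 17.4
```

```bash
python3 -m jog '[0,0,0,0,0,0,0,0,0,0,0,0,0,0,0,0,0,0,0,0,0,0,0,0,4,0,0,0,0,5,0,0,0,0,4.9,0,0,0,0,0]'; python3 -m jog '[0,-0.3,1.2,0,0,0,-0.55,2.3,0,0,0,-0.55,2.3,0,0,0,-0.55,2.3,0,0,0,-0.55,2.3,0,0,0,-0.55,2.3,0,0,0,-0.55,2.3,0,0,0,-0.55,2.3,0,0]'; python3 -m jog '[0,-0.55,2.3,0,0,0,-0.55,2.3,0,0,0,-0.55,2.3,0,0,0,-0.55,2.3,0,0,0,-0.3,1.2,0,0,0,0,0,0,0,0,0,0,0,0]'
```

```text
clock: 6.75
tool_pos: [480.2, 241.7, 27.5]
orientation: [[0.833, 0.554, -0.0], [0.554, -0.833, -0.0], [-0.0, 0.0, -1.0]]
force: [-0.0, 0.9, -0.1]
finger_gap: 15.9
clock: 7.55
tool_pos: [542.1, 72.8, 27.5]
orientation: [[0.831, 0.556, -0.0], [0.556, -0.831, -0.0], [-0.0, 0.0, -1.0]]
force: [-0.5, 1.3, 0.5]
finger_gap: 15.9
clock: 8.25
tool_pos: [578.4, -25.3, 27.5]
orientation: [[0.832, 0.555, -0.0], [0.555, -0.832, 0.0], [0.0, -0.0, -1.0]]
force: [0.6, -0.8, 1.0]
finger_gap: 16.1
```

```bash
cat > o.py <<'E'
from fit import *
import sys
F=[629.1,-157.4,1.375,float(sys.argv[2])]
o=manip.get_obs();R=o['orientation'];t=np.arctan2(R[1,1],R[0,1])+np.pi-np.pi/4
x=o['tool_pos'][0]-57.5*(np.cos(t)-np.sin(t));y=o['tool_pos'][1]-57.5*(np.cos(t)+np.sin(t))
d=np.array([x,y])-F[:2];c,s=np.cos(F[2]),np.sin(F[2])
print('sq in plate',c*d[0]+s*d[1],-s*d[0]+c*d[1],'rot',t-F[2],'force plate',c*o['force'][0]+s*o['force'][1],-s*o['force'][0]+c*o['force'][1],o['force'][2])
ims=[]
for n,(r0,c0) in (('scene',(215,220)),('wrist',None) if 0 else ('side',(190,230))):
    p=manip.snapshot(n)
    overlay(p,sqm([x,y,t]));overlay(p,frm(F),(0,0,255))
    ims.append(cv2.resize(p['pixels'][r0:r0+110,c0:c0+150],(400,293),interpolation=cv2.INTER_CUBIC))
p=manip.snapshot('wrist');p['fish']=1
overlay(p,sqm([x,y,t]));overlay(p,frm(F),(0,0,255))
w=cv2.resize(p['pixels'][60:390,120:560],(400,300))
ims=np.vstack([np.hstack(ims),np.hstack([w,w*0])])
cv2.imwrite(f'pics/{sys.argv[1]}.png',ims[:,:,::-1])
E
python3 o.py ov2 .197
```

```text
sq in plate 62.15434702321379 17.97944441252306 rot -0.0007285049868652749 force plate -0.6379378552389398 -0.7863258144582204 1.0252473388367447
```

View pics/ov2.png

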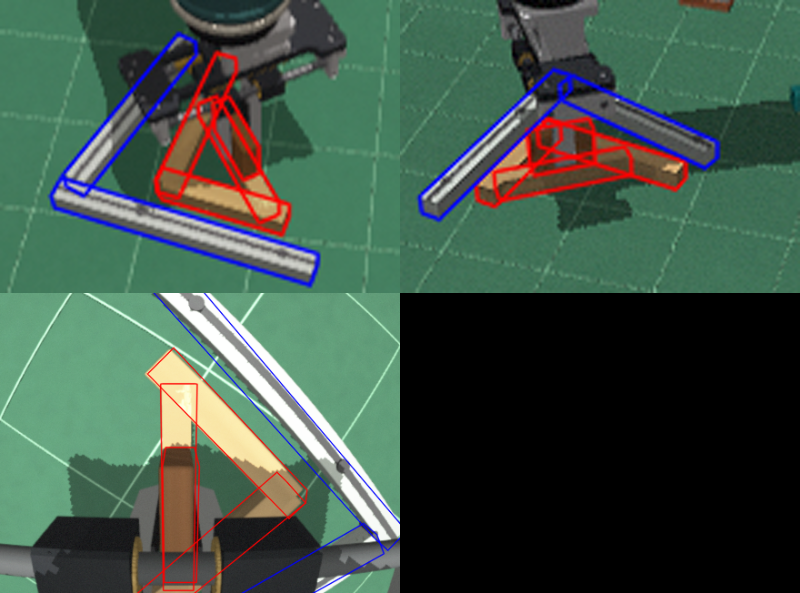

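The square and frame match the overlay to 1–3 mm in the scene and wrist views, with the square held flat and parallel, outer corner about (62,18) in the plate frame. Now I ease in towards the hinged bar.

```bash
python3 -m jog '[0,-0.3,0.87,0,0,0,-0.3,0.87,0,0,0,-0.3,0.87,0,0,0,-0.2,0.2,0,0,0,-0.2,0.2,0,0,0,-0.2,0.2,0,0]'; python3 -m jog '[0,-0.2,0.2,0,0,0,-0.2,0.2,0,0,0,-0.2,0.2,0,0,0,-0.2,0.2,0,0]';python3 -m jog '[0,-0.15,0.15,0,0,0,-0.15,0.15,0,0,0,-0.15,0.15,0,0]';  python3 o.py ov3 .05
```

```text
clock: 9.0
tool_pos: [583.9, -60.7, 27.5]
orientation: [[0.832, 0.555, -0.0], [0.555, -0.832, 0.0], [0.0, -0.0, -1.0]]
force: [-0.1, 1.8, 2.6]
finger_gap: 16.2
clock: 9.4
tool_pos: [581.7, -71.9, 27.5]
orientation: [[0.832, 0.555, -0.0], [0.555, -0.832, 0.0], [0.0, -0.0, -1.0]]
force: [-0.7, 2.4, 3.7]
finger_gap: 15.8
clock: 9.7
tool_pos: [580.5, -78.1, 27.5]
orientation: [[0.832, 0.555, -0.0], [0.555, -0.832, 0.0], [0.0, -0.0, -1.0]]
force: [0.0, 3.6, 4.4]
finger_gap: 15.6
sq in plate 10.739830291137217 5.730178408934259 rot -0.0014383901219576778 force plate 3.4987385722947475 0.6439262598785727 4.372777548163024
```

```bash
python3 -m jog '[0,-0.1,0.1,0,0,0,-0.1,0.1,0,0,0,-0.1,0.1,0,0,0,-0.1,0.1,0,0,0,-0.1,0.1,0,0,0,0,0,0,0]'; python3 -m jog '[0,0.1,0.1,0,0,0,0.1,0.1,0,0,0,0,0,0,0]'; python3 o.py ov4 .02
```

```text
clock: 10.45
tool_pos: [579.0, -85.3, 27.5]
orientation: [[0.832, 0.555, -0.0], [0.555, -0.832, -0.0], [-0.0, -0.0, -1.0]]
force: [-0.3, 3.3, 5.0]
finger_gap: 15.9
clock: 10.75
tool_pos: [581.8, -85.9, 27.4]
orientation: [[0.832, 0.555, -0.0], [0.555, -0.832, -0.0], [-0.0, -0.0, -1.0]]
force: [-1.9, 2.8, 6.2]
finger_gap: 15.8
sq in plate 3.308945732287668 2.955502764111549 rot -0.0018310308903459749 force plate 2.395088611358407 2.3617396229226064 6.240273881819397
```

View pics/ov4.png

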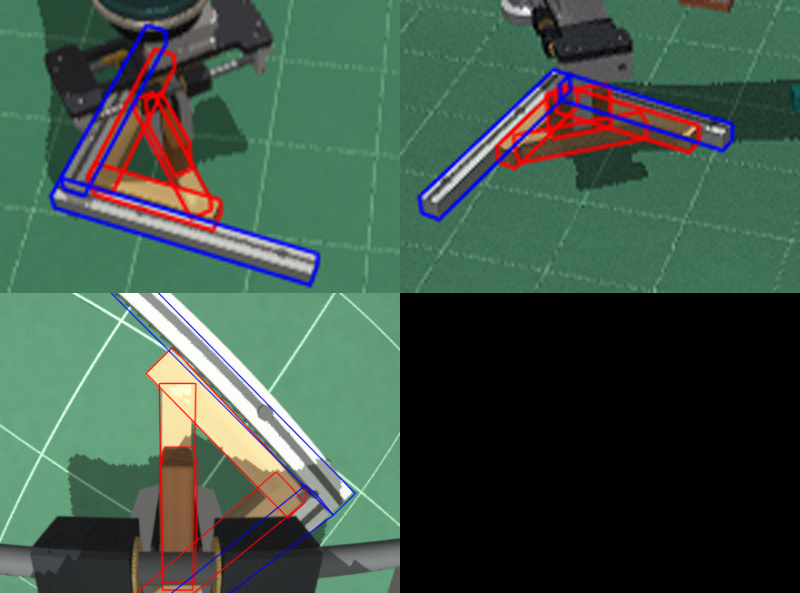

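The corner is nearly closed: the square shows about 3 mm short on each side, the hinged bar almost square, and reaction forces about 2 N per axis. I continue diagonally in 1 mm steps.

```bash
for i in 1; do python3 -m jog '[0,0,0.1,0,0,0,0,0.1,0,0,0,0,0,0,0]'; done; python3 o.py a1 .02;  python3 -m jog '[0,0,0.1,0,0,0,0,0.1,0,0,0,0,0,0,0]';python3 o.py a1 .02
```

```text
clock: 11.2
tool_pos: [582.9, -87.3, 27.4]
orientation: [[0.832, 0.555, -0.0], [0.555, -0.832, 0.0], [-0.0, -0.0, -1.0]]
force: [-0.3, 3.4, 6.0]
finger_gap: 15.6
sq in plate 2.1261156104459626 1.586162544509563 rot -0.001720691790590756 force plate 3.2551446159160218 0.967754601668773 5.984265254045167
clock: 11.65
tool_pos: [583.9, -88.7, 27.5]
orientation: [[0.832, 0.555, -0.0], [0.555, -0.832, 0.0], [-0.0, -0.001, -1.0]]
force: [-2.0, 5.8, 5.9]
finger_gap: 15.5
sq in plate 0.9588248024426085 0.29484043944817856 rot -0.001426086075100308 force plate 5.335642449917469 3.054884101009236 5.873397217699479
```

```bash
python3 -m jog '[0,0,0.1,0,0,0,0,0,0,0]'; python3 o.py a1 .02;  python3 -m jog '[0,0,0.1,0,0,0,0,0,0,0]';python3 o.py a1 .02
```

```text
clock: 12.0
tool_pos: [584.2, -89.1, 27.5]
orientation: [[0.832, 0.555, -0.001], [0.555, -0.832, 0.001], [-0.0, -0.001, -1.0]]
force: [-4.1, 6.9, 9.7]
finger_gap: 15.7
sq in plate 0.7037627840682732 -0.11375826251180957 rot -0.0008551624289312443 force plate 6.006120240309082 5.408607058973181 9.704546124305711
clock: 12.35
tool_pos: [584.4, -89.4, 27.5]
orientation: [[0.831, 0.556, -0.002], [0.556, -0.831, 0.001], [-0.001, -0.002, -1.0]]
force: [-7.6, 10.4, 12.3]
finger_gap: 15.7
sq in plate 0.5033913056292305 -0.3964538197461418 rot -0.00025320558517893943 force plate 8.761728884288312 9.53566464717774 12.295792315906894
```

```bash
python3 -m jog '[0,-0.07,0.07,0,0,0,0,0,0,0]'; python3 o.py a1 .0;  python3 -m jog '[0,-0.07,0.1,0,0,0,0,0,0,0,0,0,0,0,0]';python3 o.py ov5 0.0
```

```text
clock: 12.7
tool_pos: [584.3, -89.4, 27.5]
orientation: [[0.831, 0.556, -0.001], [0.556, -0.831, 0.002], [0.0, -0.002, -1.0]]
force: [-6.1, 12.9, 10.7]
finger_gap: 15.8
sq in plate 0.5460258971901848 -0.3904419104397949 rot 0.0004717269098803989 force plate 11.452033961203332 8.534631159471802 10.730717483007812
clock: 13.15
tool_pos: [584.3, -89.4, 27.5]
orientation: [[0.83, 0.557, -0.001], [0.557, -0.83, 0.003], [0.001, -0.003, -1.0]]
force: [-6.3, 18.9, 12.5]
finger_gap: 15.8
sq in plate 0.5293709006260086 -0.4402086821223227 rot 0.0013442556475578016 force plate 17.29942139193687 9.830335395678143 12.531480570861369
```

View pics/ov5.png

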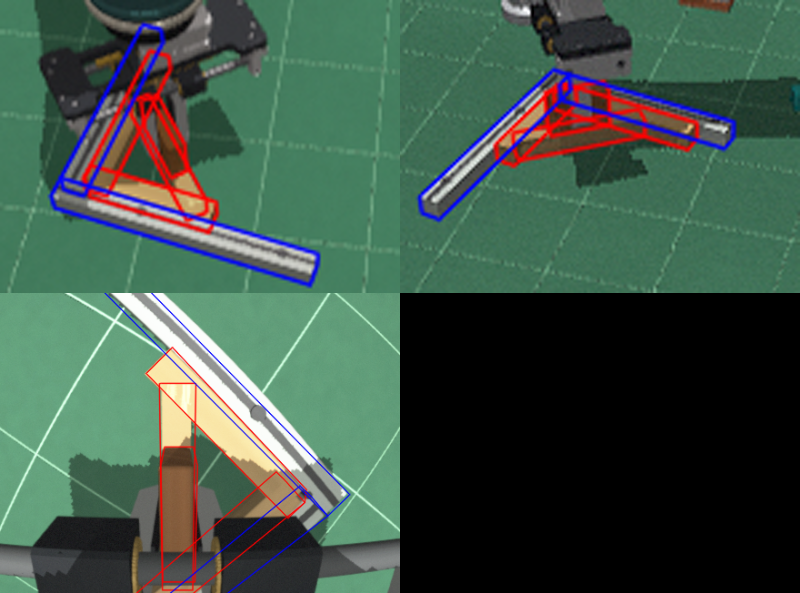

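```bash
cat > c.py <<'E'
from fit import *
for n,F in (('side',[630.085,-158.986,1.371]),('scene',[628.44,-156.55,1.376])):
    p=manip.snapshot(n)
    m=manip.masks_of(p,'stud'); q=manip.masks_of(p,'square')
    for x in m[:1]:
        k=x['mask']
        cv2.imwrite(f'pics/m_{n}.png',k*255)
        win=np.zeros((480,640),bool); win[:]=near(p,k,10)
        L=np.linspace(-.06,.16,45); h=cv2.cvtColor(p['pixels'],cv2.COLOR_RGB2HSV)
        g=(win&(h[...,1]<75)).astype(float)
        plm=render(p,place(PL,*F))
        def cost(l):
            r=render(p,place([stud(l)],*F)); w=(plm<.01)&(near(p,k,10))
            return np.abs(r-g)[w].sum()
        cs=[cost(l) for l in L]; print(n,x['confidence'],k.sum(),'lean',L[np.argmin(cs)].round(3),np.array(cs)[::4].round(0))
    for s in q:
        if np.hypot(*(ray(p,s['pixel'],20)[:2]-[584,-90]))<60:
            r=fit([p],[s['mask'].astype(float)],sqm,[F[0],F[1],F[2]],[4,4,.04]); print('square fit',n,r[0].round(3),r[1],'minus frame',(r[0]-F).round(3))
for n in ('heatsink','cooler','spindle'):
    p=manip.snapshot('side');m=manip.masks_of(p,n); print(n,[x['pixel'] for x in m[:1]])
E
python3 c.py
```

```text
side 0.76 309 lean -0.02 [300. 281. 267. 287. 333. 374. 417. 458. 495. 537. 568. 585.]
square fit side [ 630.242 -157.777    1.368] 0.22524533530740465 minus frame [ 0.157  1.209 -0.003]
scene 0.6 255 lean -0.06 [142. 164. 190. 214. 243. 275. 305. 334. 359. 384. 412. 440.]
square fit scene [ 618.901 -158.842    1.3  ] 0.6505284147557329 minus frame [-9.539 -2.292 -0.076]
heatsink []
cooler [[181.9, 303.1]]
spindle [[274.3, 190.0]][ WARN:0@2.153] global loadsave.cpp:1063 imwrite_ Unsupported depth image for selected encoder is fallbacked to CV_8U.
```

```bash
python3 -m jog '[0,0.1,0.1,0,0,0,0,0,0,0]'; python3 o.py a1 .0;  python3 -m jog '[0,0.05,0.05,0,0,0,0,0,0,0,0,0,0,0,0]';python3 o.py ov6 0.0
```

```text
clock: 14.1
tool_pos: [584.3, -89.4, 27.4]
orientation: [[0.83, 0.557, -0.004], [0.557, -0.83, 0.003], [-0.002, -0.005, -1.0]]
force: [-19.4, 20.1, 22.5]
finger_gap: 15.9
sq in plate 0.5898773215834864 -0.44570164204069707 rot 0.0016139223546316472 force plate 15.935547185060395 22.91452633091125 22.453958564150028
clock: 14.55
tool_pos: [584.4, -89.4, 27.4]
orientation: [[0.83, 0.557, -0.005], [0.557, -0.83, 0.003], [-0.003, -0.006, -1.0]]
force: [-23.6, 21.8, 27.4]
finger_gap: 16.0
sq in plate 0.5952599455632578 -0.4924439148051821 rot 0.001689102158065836 force plate 16.74687699011441 27.395592774811057 27.362794537099038
```

```bash
python3 -m jog '[0,-0.07,0.07,0,0,0,0,0,0,0,0,0,0,0,0,0,0,0,0,0,0,0,0,0,0]'; python3 o.py ov7 .0; python3 c.py 2>/dev/null|grep side
```

```text
clock: 15.2
tool_pos: [584.4, -89.4, 27.4]
orientation: [[0.83, 0.558, -0.005], [0.558, -0.83, 0.004], [-0.002, -0.006, -1.0]]
force: [-22.3, 26.1, 26.4]
finger_gap: 15.7
sq in plate 0.6690051510254043 -0.562421285022182 rot 0.0024814247582893856 force plate 21.226865037713342 26.930527599627602 26.41685555347105
side 0.52 255 lean -0.015 [271. 250. 230. 243. 287. 327. 371. 413. 449. 490. 519. 535.]
square fit side [ 629.969 -157.486    1.381] 0.18485412787088765 minus frame [-0.116  1.5    0.01 ]
```

View pics/ov7.png

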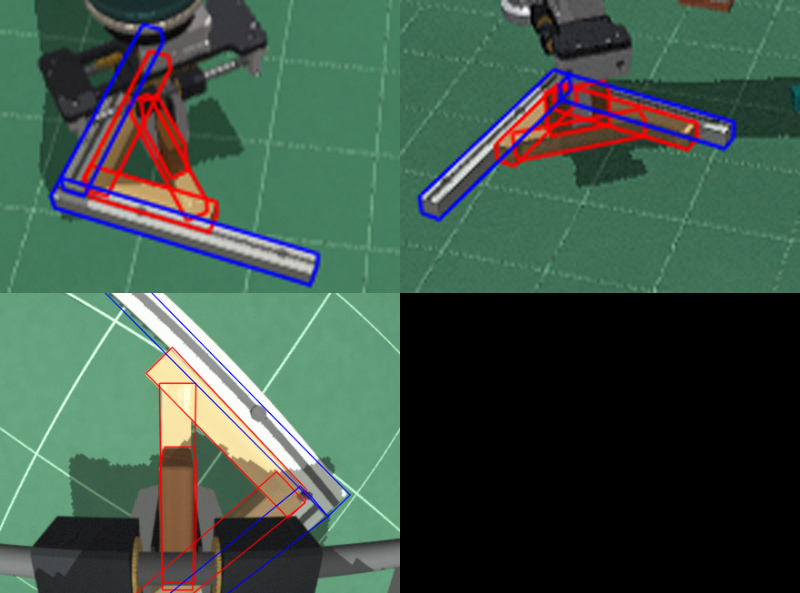

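The last picture shows the short leg flush along the fixed bar in the wrist and scene insets, and the hinged bar on the zero-lean outline in the side inset. Position and yaw are steady and both push forces are over 20 N, so I hand it in.

```bash
python3 -c "
from bench import manip
o=manip.get_obs();print(o['clock'],o['tool_pos'],o['force'],o['finger_gap']);manip.close_job()"
```

```text
15.95 [584.35266022 -89.39539349  27.40345048] [-21.96706479  25.69464448  26.09338435] 15.923539700581326
the job is handed in; nothing more can be done
```

I gripped the wooden square by its rib, slid it flat across the mat, pushed the hinged bar back to its stop and seated the square in the frame's corner. I handed it in at about 16 s with the arm still gripping and pressing; no verdict was reported.

**Last checks**
- **Corner:** the tool pose puts the square's outer corner about 0.9 mm from the frame's inside corner; the side-camera fit puts it about 1.5 mm away. The limit is 4 mm.
- **Angle:** the square is 0.002 rad (tool pose) to 0.01 rad (side camera) off parallel to the fixed bar.
- **Hinged bar:** the side camera gives a lean of −0.015 rad, which is zero within its error. More push did not move the square.
- **Push:** about 21 N towards the hinged bar and 27 N towards the fixed bar, measured at the wrist, so friction is included. The separate contact forces on the bars were not measured.
- **Grip:** the finger opening is 15.9 mm on the 16 mm rib.

**Failed or unsure**
- **Scene camera:** its final fits of the square and the hinged bar were unusable because the gripper hid them.
- **Loose parts:** the detector missed the heat sink on the recheck. It put the spindle 7 pixels from where it was at the start, probably because the gripper covered part of it. The path passed close to none of the loose parts, but I did not confirm their final positions.

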